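# Fold the sink splash guard and stow it

### The job

The little three-leaf splash guard is standing half open round a bottle, where it cannot be folded. Lift it out to a clear patch of the worktop and stand it there, fold the end leaf (orange knob) fully against the middle leaf, then fold that pair fully against the weighted foot leaf, let go, and then take the folded pack and stand it gently upright, all the way down, in the narrow wooden box (either way round). Do not knock or shift the bottle, can, timer or spice jar.

Things in the scene. Friction and masses are not known exactly. Their poses are not given: they have to be found in the camera images.
- guard: Foot leaf of the folding guard: blue upright panel with steel edging, 130 mm long (its x), 8 mm thick (its y), top edge at z = 90 mm, on a dark weighted foot 130 x 60 x 10 mm (y = -18 to 42 mm). Origin: underside, below the panel's centre; z up. Whole guard about 0.7 kg, nearly all in this part. While it is open, lift it by pinching the top edge from above.
- guard_foot (a point): Centre of the foot's underside (guard frame x 0, y 12 mm, z 0), same axes. Folded, the leaves stand side by side: foot leaf y = -4 to 4, end leaf 9 to 15, middle leaf 21 to 27 mm: a 31 mm pack, taken across all three from above, around guard x = 11 mm, where 50 mm of top edge is free between the knobs (then at x = -25 and 47 mm).
- mid_leaf (a joint): Hinge of middle leaf on foot leaf, rad. Upright axis at guard x 65, y 12 mm. 0 (stop): folded back along the foot leaf; pi: straight on along +x; closing turns it anticlockwise from above, through the foot's +y side. Panel 110 x 6 mm, 14 to 90 mm high, at y = -12 mm of its own frame (origin on axis, x outwards). Friction 0.03 N m: stays where left. The end leaf cannot pass through the foot leaf.
- end_leaf (a joint): Hinge of end leaf on middle leaf, rad; upright axis at x 110, y -6 mm of the middle leaf's frame. 0 (stop): folded flat on the middle leaf's inner face; pi: straight on; closing turns it anticlockwise from above. Panel 100 x 6 mm, 14 to 90 mm high, at y = -6 mm of its own frame (origin on axis, x outwards). Same friction.
- mid_knob (a point): Black round knob, 14 mm diameter, standing 34 mm up from the middle leaf's top edge (90 to 124 mm above the foot's underside) at x 90, y -12 mm of that leaf's frame. This point is on its axis, 22 mm above the top edge. Held loosely between the fingers it can turn as the leaf swings.
- end_knob (a point): Orange round knob, 14 mm diameter, 34 mm tall likewise, on the end leaf at x 92, y -6 mm of that leaf's frame. This point is on its axis, 22 mm above the panel's top edge.
- holder: Fixed open-topped light-wood box for the folded guard: outside 170 x 94 mm, walls 50 mm high all round, inside 158 mm (along its x) x 84 mm; floor 6 mm thick. Origin: centre of the underside, z up. An open guard cannot go down between the walls.
- holder_floor (a point): Centre of the holder's inner floor, 6 mm above the worktop; same axes as the holder.
- spice_bottle_b: Small corked glass bottle with a sprig, 48 mm diameter, 100 mm tall, standing inside the half-open guard; origin under its centre. Bystander.
- tea_tin: Small can with a red and green label, 57 mm diameter, 72 mm tall; origin under its centre. Bystander.
- kitchen_timer: Cream wind-up kitchen timer, 65 mm diameter, 54 mm tall; origin under its centre. Bystander beside the holder.
- spice_c: Spice jar with a black cap, 41 mm diameter, 105 mm tall; origin under its centre. Bystander beside the holder.

How it is judged:
On the way, in this order (a step that is already met when the one before it is completed fails the run):
1. the end leaf is folded fully (under 0.14 rad) against the middle leaf while the middle leaf is still unfolded (over 0.7 rad), the guard standing upright on the worktop (value of joint end_leaf below 0.14 rad and value of joint mid_leaf above 0.7 rad and height (world z) of guard below 0.012 m and angle between guard's own z axis and vertical below 0.12 rad), for 0.2 s.
2. both leaves are folded fully (under 0.14 rad) and the guard stands upright on the worktop, let go (value of joint each of end_leaf, mid_leaf below 0.14 rad and height (world z) of guard below 0.004 m and angle between guard's own z axis and vertical below 0.05 rad and contact force between the fingers and guard below 0.1 N), for 0.2 s.
3. the folded pack is taken up off the worktop (height (world z) of guard above 0.03 m and value of joint each of end_leaf, mid_leaf below 0.24 rad), for 0.1 s.
At the end, for the whole second after the job is handed in: The guard stands upright (within 0.06 rad) on the holder's floor (foot within 5 mm of it in height, foot centre within 30 mm of the floor's centre, long axes within 0.25 rad either way round), both leaves folded (under 0.24 rad), at rest and let go (horizontal distance between guard_foot and holder_floor below 0.03 m and z of guard_foot in the frame of holder_floor between -0.005 and 0.005 m and angle between the x axis of guard and the x axis of holder, either way round below 0.25 rad and angle between guard's own z axis and vertical below 0.06 rad and value of joint each of end_leaf, mid_leaf below 0.24 rad and linear speed of guard below 0.02 m/s and contact force between the fingers and guard below 0.1 N); the robot touches nothing.
It fails at once if the bottle, can, timer or spice jar is shifted over 30 mm or tipped over 0.3 rad (distance of any of spice_bottle_b, tea_tin, kitchen_timer, spice_c from where it was at the start of the episode above 0.03 m or angle between any of spice_bottle_b, tea_tin, kitchen_timer, spice_c's own z axis and vertical above 0.3 rad).
It fails at once if the guard is tipped over (more than 0.7 rad) (angle between guard's own z axis and vertical above 0.7 rad).
It fails at once if the guard is dropped or slammed into the box (faster than 0.6 m/s within 60 mm above its floor) (linear speed of guard above 0.6 m/s and horizontal distance between guard_foot and holder_floor below 0.08 m and z of guard_foot in the frame of holder_floor below 0.06 m).
It also fails if it takes over 72 s, if anything falls off the work surface, if the arm or the gripper's body presses on something with over 40 N, if the wrist force passes 120 N, or if a joint passes its speed limit or range.

### The arm

A 6-joint arm with a two-finger parallel gripper is mounted at the origin on a cart in front of the work surface, level with it; the furniture and walls round the work are solid. World frame = base frame: x ahead of the robot, y to its left, z up, the work surface at z = 0. Lengths are in m, angles in rad, forces in N, time in s.
With the tool pointing down it reaches from about 0.275 to 0.725 m from the base axis. Payload 15.9 kg.
Tool frame: the origin (TCP) lies on the mounting face of the last link; the fingertips stand 173 mm ahead of it and the grasp point (between the pads) lies 155 mm ahead of it; z points along the fingers, y is the line along which they close (so a half turn about z gives the same grasp; the last joint's range is limited). The gripper opens to 85 mm and grips with 20 to 120 N. Pads are 22 mm wide; open, the fingers measure 114 mm over their backs; the gripper's body (76 mm by 85 mm) begins 54 mm behind the grasp point. The pads swing forward as they close: fully open they stand 13 mm farther back than shut.
Start: joints at [-1.197, 0.213, -0.034, 1.323, 0, 1.571], TCP at [0.183, -0.465, 0.405] pointing down, gripper open.
Joint ranges: [-2.98, 2.98], [-0.74, 1.72], [-1.14, 1.35], [-2.1, 2.04], [-1.57, 1.44], [-3.14, 3.14]. Speed limits (rad/s): [1.89, 1.89, 2.39, 2.57, 3.14, 3.14].

### API

Orientations are given as a unit quaternion [x, y, z, w].
In Python, from plant import r, optics gives the robot as it stands.
- The arm moves only by the tool jog_arm, never from a script. Its argument "series" is a list of rows, each an object of numbers: "claw": the opening, from 0 (shut) to 1 (fully open); "tx", "ty", "tz": the shift along the tool's x, y, z in cm; "rx", "ry", "rz": the turn, a rotation vector about the tool's x, y, z in degrees. A call has 1 to 8 rows; each row is the pose to reach, as a shift and turn from the pose commanded when the call began, along the tool's axes at that moment; what a row does not reach only later rows make up. A row lasts 1/8 s, in which the tool goes at most 62.5 mm and 10.7 degrees, less where a joint would pass 70% of its speed; a pose out of reach is approached as far as the arm can. A call with a gripper value outside its range is refused whole. The fingers move at their own pace and stop on an object; the grip force is fixed at half the most. Time passes only in rows, so rows that repeat a pose let the fingers close. It gives the time, the measured TCP pose, the force, the opening and the grip force at its end, in the units of the state.
- r.observe(): the state, without advancing time (a new reading comes with each control period).
- optics.read_camera(name): name is "scene" or "top" or "wrist"; returns a dict with "pixels" (384x512x3 uint8, red, green, blue), "depth" (384x512 float32, m along the optical axis (not along the pixel's ray), 0 where there is no reading), "intrinsics" (3x3 intrinsics, pixels), "R" (3x3) and "t" (3): a world point X has camera coordinates R X + t; the wrist camera has in their place "mount" (4x4, takes a point from camera to tool coordinates, whose origin is the TCP and whose axes are the flange's). Camera axes: x right, y down, z forward; pixel columns grow to the right and rows downward; lengths in m; the calibration is good to about 2 mm. A picture is of the moment at which its call begins: read the wrist's pose just before it.
- r.close_job(): hands the job in; it is judged then, once.
The state is a dict: "clock": time; "joint_pos": joint angles; "qd": joint speeds; "joint_torque": joint torques, N m; "eef_pos": TCP position; "tool_rot": TCP orientation; "ft_force": force on the tool from outside, world axes, zero at the start; "torque": the same for the moment, N m; "gripper_width": finger opening in m; "grasp_force": force on a finger pad.
Only numpy, scipy, OpenCV 4.12 (cv2) and the standard library are available. Lean on these libraries where they do the work, as an engineer would, in place of code of your own. Each camera call takes 0.05 s, during which the arm holds its last target. There are 200 camera calls.

## Working session

There is one attempt and no reset: what is moved stays moved. The work goes in short steps, Python scripts to look and compute and a tool call to move; the robot and the scene stay as the last step left them, time stands still between calls to the robot, and variables do not carry over. Pictures are saved under pics/ and viewed, at most 12 in all, crops included, and the job is handed in when it is done.

Besides the shell and the picture viewer there is one more tool, called as name(argument=value, ...), one argument or row to a line, values as JSON. jog_arm: Moves the arm, as the interface text tells. Its arguments: {"type":"object","properties":{"series":{"type":"array","items":{"type":"object","properties":{"claw":{"type":"number"},"tx":{"type":"number"},"ty":{"type":"number"},"tz":{"type":"number"},"rx":{"type":"number"},"ry":{"type":"number"},"rz":{"type":"number"}}}}},"required":["series"]}

```bash
mkdir -p pics; ls
cat > h.py <<'E'
import numpy as np, cv2
from scipy.spatial.transform import Rotation as Ro
from plant import r, optics
def cam(n):
    s=r.observe(); d=optics.read_camera(n)
    if 'mount' in d:
        T=np.eye(4);T[:3,:3]=Ro.from_quat(s['tool_rot']).as_matrix();T[:3,3]=s['eef_pos']
        C=T@np.array(d['mount'])
    else:
        C=np.eye(4);C[:3,:3]=np.array(d['R']).T;C[:3,3]=-np.array(d['R']).T@np.array(d['t'])
    d['C']=C; return d
def ray(d,uv,z):
    K=np.array(d['intrinsics']);v=d['C'][:3,:3]@np.linalg.solve(K,np.array([uv[0],uv[1],1.]))
    o=d['C'][:3,3]; return o+v*(z-o[2])/v[2]
def cloud(d):
    z=d['depth'];v,u=np.mgrid[:z.shape[0],:z.shape[1]];K=np.array(d['intrinsics'])
    P=np.stack([(u-K[0,2])/K[0,0]*z,(v-K[1,2])/K[1,1]*z,z],-1)
    return P@d['C'][:3,:3].T+d['C'][:3,3]
def save(d,name): cv2.imwrite('pics/'+name,d['pixels'][:,:,::-1])
E
python3 - <<'E'
from h import *
for n in ['top','scene']:
    d=cam(n);save(d,n+'0.png');np.savez(n+'0.npz',**d);print(n,d['C'].round(3).tolist())
print({k:np.round(v,3) for k,v in r.observe().items()})
a=cv2.imread('pics/top0.png');b=cv2.imread('pics/scene0.png')
E
```

```text
pics
top [[-0.029, -0.979, 0.202, 0.239], [-1.0, 0.029, -0.003, 0.055], [-0.003, -0.202, -0.979, 1.344], [0.0, 0.0, 0.0, 1.0]]
scene [[-0.489, -0.703, 0.517, -0.216], [-0.872, 0.384, -0.304, 0.472], [0.016, -0.599, -0.8, 1.192], [0.0, 0.0, 0.0, 1.0]]
{'clock': np.float64(0.1), 'joint_pos': array([-1.197,  0.213, -0.035,  1.324,  0.   ,  1.571]), 'qd': array([-0.001, -0.   ,  0.002, -0.001, -0.   , -0.002]), 'joint_torque': array([ 0.0000e+00, -6.8726e+01,  4.8780e+01,  1.2000e-02,  0.0000e+00,
       -0.0000e+00]), 'eef_pos': array([ 0.183, -0.465,  0.404]), 'tool_rot': array([ 0.983,  0.186, -0.   , -0.   ]), 'ft_force': array([ 0.232, -1.023, -0.373]), 'torque': array([ 0.011, -0.005,  0.   ]), 'grasp_force': np.float64(0.0), 'gripper_width': np.float64(0.086)}
```

View pics/top0.png

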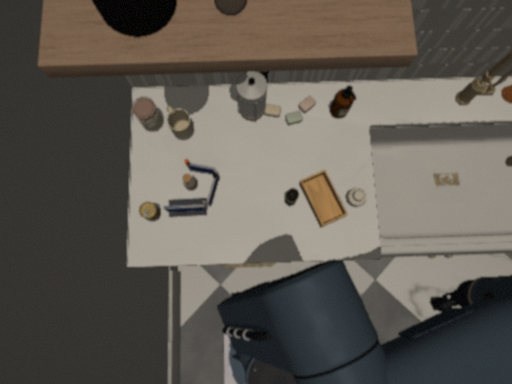

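View pics/scene0.png

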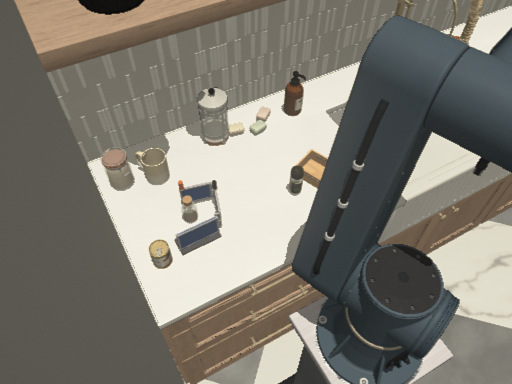

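The top view shows the foot leaf at about (187,207), its hinge at about (210,205), and the middle leaf running up to (217,172). The end leaf runs to the orange knob at (187,162), with the bottle at (190,182), can (149,210), box (323,198), jar (291,197) and timer (356,197). I'll measure by depth next.

Run:
```python
from h import *
for n in ['top','scene']:
    d=dict(np.load(n+'0.npz'));P=cloud(d);h=cv2.cvtColor(d['pixels'],cv2.COLOR_RGB2HSV)
    inb=(P[...,0]>.25)&(P[...,0]<.75)&(P[...,1]>-.25)&(P[...,1]<.6)
    z=P[...,2]
    print(n,'table z',np.median(z[inb]))
    m=(inb&(z>.03)&(z<.3)).astype(np.uint8)
    k,l,st,_=cv2.connectedComponentsWithStats(m)
    for i in range(1,k):
        if st[i,4]<20: continue
        p=P[l==i]; print(st[i],'mean',p.mean(0).round(3),'min',p.min(0).round(3),'max',p.max(0).round(3))
    wood=inb&(z>.035)&(z<.065)&(h[...,0]>8)&(h[...,0]<22)&(h[...,1]>90)
    k,l,st,_=cv2.connectedComponentsWithStats(wood.astype(np.uint8));i=1+np.argmax(st[1:,4])
    p=P[l==i];print('wood',st[i],cv2.minAreaRect((p[:,:2]*1000).astype(np.float32)))
    g=inb&(z>.082)&(z<.096)&(P[...,1]>.1)&(P[...,1]<.4)&(P[...,0]<.6)
    p=P[g];print('rim',len(p)); 
    if n=='top':
        vv,uu=np.where(g); print([(u,v,*(q*1000).astype(int)) for u,v,q in zip(uu,vv,P[g])][:150])
    c=d['pixels'][140:230,120:240] if n=='top' else d['pixels'][165:280,130:250]
    cv2.imwrite(f'pics/{n}c.png',cv2.resize(c[:,:,::-1],None,fx=5,fy=5,interpolation=cv2.INTER_CUBIC))
a=cv2.imread('pics/topc.png');b=cv2.imread('pics/scenec.png')
a=cv2.resize(a,(400,300));b=cv2.resize(b,(400,383))
o=np.zeros((383,800,3),np.uint8);o[:300,:400]=a;o[:,400:]=b;cv2.imwrite('pics/both.png',o)
```

```text
top table z 0.36652998904140366
[  89   99   39  180 5308] mean [0.489 0.482 0.18 ] min [0.251 0.478 0.03 ] max [0.75  0.485 0.3  ]
[168 123  24  15 168] mean [0.731 0.285 0.07 ] min [0.723 0.255 0.03 ] max [0.75  0.326 0.103]
[163 159  56  53 614] mean [0.527 0.231 0.075] min [0.464 0.165 0.03 ] max [0.618 0.339 0.127]
[300 170  45  57 358] mean [ 0.498 -0.181  0.045] min [ 0.399 -0.25   0.03 ] max [ 0.589 -0.11   0.055]
[182 174  15  16 189] mean [0.556 0.26  0.072] min [0.538 0.24  0.031] max [0.581 0.285 0.103]
[285 189  14  16 181] mean [ 0.491 -0.073  0.092] min [ 0.475 -0.094  0.03 ] max [ 0.515 -0.056  0.111]
[139 202  20  19 289] mean [0.463 0.393 0.064] min [0.437 0.367 0.03 ] max [0.493 0.425 0.075]
wood [300 171  45  55 271] ((494.4124755859375, -183.55923461914062), (167.5118408203125, 94.91046142578125), 22.37979507446289)
rim 251
[(np.int64(198), np.int64(167), np.int64(599), np.int64(226), np.int64(88)), (np.int64(199), np.int64(167), np.int64(599), np.int64(223), np.int64(88)), (np.int64(200), np.int64(167), np.int64(599), np.int64(220), np.int64(88)), (np.int64(201)
[... 11121 characters left out ...]
(473), np.int64(328), np.int64(82))]
scene table z -9.092046751979499e-05
[289 149  39  42 544] mean [ 0.511 -0.115  0.063] min [ 0.46  -0.222  0.03 ] max [ 0.591 -0.056  0.112]
[144 156  25  25 331] mean [0.733 0.293 0.067] min [0.721 0.253 0.03 ] max [0.75  0.327 0.104]
[ 176  180   46   68 1466] mean [0.531 0.247 0.07 ] min [0.463 0.164 0.03 ] max [0.621 0.339 0.129]
[107 211  41  93  98] mean [0.42  0.48  0.174] min [0.256 0.479 0.032] max [0.652 0.48  0.299]
[149 239  23  25 432] mean [0.46  0.395 0.063] min [0.436 0.366 0.03 ] max [0.496 0.422 0.075]
wood [297 150  31  16  94] ((566.1986694335938, -174.90440368652344), (105.6502685546875, 50.159854888916016), 78.26460266113281)
rim 324
```

View pics/both.png

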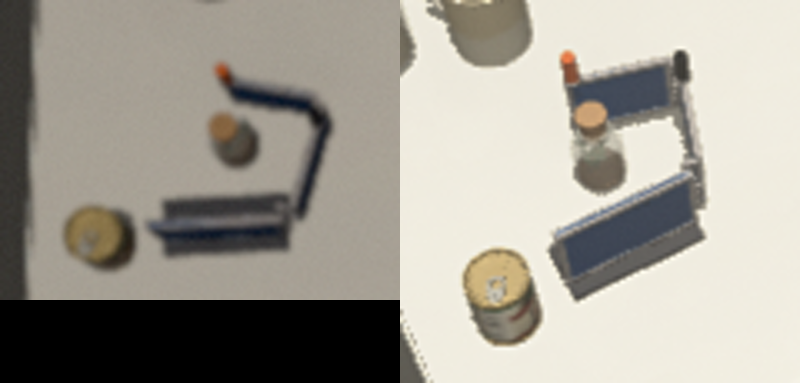

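The crop shows the orange knob on the end leaf, the bottle inside the U, and the hinge on the -Y side of the foot leaf. So guard x is about world -Y and guard y about world +X. Now I'll fit the lines and points.

```bash
cat >> h.py <<'E'
def go(gx,gy,gz,yaw,clock=None):
    """grasp point target (m), world angle of tool y in deg (tool down) -> jog numbers"""
    s=r.observe();R=Ro.from_quat(s['tool_rot']).as_matrix();p=np.array(s['eef_pos'])
    yd=np.degrees(np.arctan2(R[1,1],R[0,1]))
    dz=(yaw-yd+90)%180-90
    T=R.T@(np.array([gx,gy,gz+.155])-p)
    print('t',s['clock'],'tool yaw',yd.round(2),'grasp',(p+R[:,2]*.155).round(4),'q',np.round(s['joint_pos'],2),'-> tx,ty,tz cm',(T*100).round(2),'rz',round(-dz,1))
def line(p):
    (vx,vy,x,y)=cv2.fitLine((p[:,:2]*1000).astype(np.float32),cv2.DIST_HUBER,0,.01,.01).ravel();return np.array([x,y]).round(1),np.degrees(np.arctan2(vy,vx)).round(2)
E
python3 - <<'E'
from h import *
for n in ['top','scene']:
    d=dict(np.load(n+'0.npz'));P=cloud(d);h=cv2.cvtColor(d['pixels'],cv2.COLOR_RGB2HSV);z=P[...,2]
    b=lambda x0,x1,y0,y1,z0,z1:(P[...,0]>x0)&(P[...,0]<x1)&(P[...,1]>y0)&(P[...,1]<y1)&(z>z0)&(z<z1)
    p=P[b(.455,.485,.19,.36,.086,.096)];print(n,'foot line',line(p),p[:,1].min(),p[:,1].max(),len(p))
    p=P[b(.5,.575,.16,.2,.083,.096)];print('mid',line(p),len(p))
    p=P[b(.59,.63,.19,.245,.083,.096)];print('end',line(p),len(p))
    for nm,bb in [('endk',b(.59,.64,.22,.28,.1,.14)),('midk',b(.55,.6,.15,.2,.1,.14)),('bottle',b(.53,.585,.235,.29,.095,.12)),('can',b(.43,.5,.36,.43,.068,.08)),('jar',b(.46,.52,-.1,-.05,.1,.12)),('timer',b(.4,.55,-.32,-.235,.04,.07))]:
        p=P[bb]; 
        if len(p): print(nm,len(p),p.mean(0).round(4),p.min(0).round(3),p.max(0).round(3))
    p=P[b(.3,.4,0,.4,-.01,.01)];print('front edge',p[:,0].min())
go(.472,.268,.20,0)
E
```

```text
top foot line (array([469.9, 274.4], dtype=float32), np.float32(-87.75)) 0.1945887925964709 0.33928774188224137 94
mid (array([533.4, 181.9], dtype=float32), np.float32(-18.3)) 53
end (array([602.2, 217.6], dtype=float32), np.float32(75.57)) 38
endk 22 [0.6105 0.2608 0.1178] [0.605 0.254 0.104] [0.618 0.267 0.126]
midk 21 [0.5644 0.1726 0.1192] [0.558 0.167 0.107] [0.573 0.179 0.127]
bottle 53 [0.561  0.2642 0.0985] [0.548 0.252 0.095] [0.574 0.278 0.103]
can 97 [0.4635 0.3961 0.07  ] [0.439 0.369 0.068] [0.492 0.422 0.075]
jar 112 [ 0.4954 -0.0754  0.1043] [ 0.477 -0.094  0.1  ] [ 0.513 -0.056  0.111]
timer 151 [ 0.4817 -0.2816  0.0493] [ 0.424 -0.317  0.04 ] [ 0.52  -0.235  0.059]
front edge 0.30004029144402994
scene foot line (array([470.1, 275.2], dtype=float32), np.float32(-87.6)) 0.19470615958101195 0.3388629611060109 157
mid (array([532. , 181.7], dtype=float32), np.float32(-17.45)) 54
end (array([602.2, 217.2], dtype=float32), np.float32(75.57)) 57
endk 38 [0.6104 0.26   0.1157] [0.603 0.253 0.101] [0.621 0.266 0.129]
midk 34 [0.564  0.1719 0.1167] [0.558 0.165 0.101] [0.572 0.179 0.127]
bottle 64 [0.5617 0.2626 0.0992] [0.546 0.248 0.095] [0.576 0.276 0.105]
can 181 [0.4665 0.3939 0.0702] [0.439 0.366 0.068] [0.496 0.422 0.075]
jar 112 [ 0.4948 -0.0762  0.1049] [ 0.476 -0.096  0.1  ] [ 0.515 -0.057  0.112]
front edge 0.3000509728242536
t 0.1 tool yaw -68.58 grasp [ 0.1825 -0.4652  0.2493] q [-1.2   0.21 -0.03  1.32  0.    1.57] -> tx,ty,tz cm [ 53.73 -57.69   4.99] rz -68.6
```

jog_arm(
  series=[
    {"claw": 0.4, "tx": 53.7, "ty": -58.3, "tz": 4, "rz": -70.9},
    {"claw": 0.4, "tx": 53.7, "ty": -58.3, "tz": 4, "rz": -70.9},
    {"claw": 0.4, "tx": 53.7, "ty": -58.3, "tz": 4, "rz": -70.9},
    {"claw": 0.4, "tx": 53.7, "ty": -58.3, "tz": 4, "rz": -70.9},
    {"claw": 0.4, "tx": 53.7, "ty": -58.3, "tz": 4, "rz": -70.9},
    {"claw": 0.4, "tx": 53.7, "ty": -58.3, "tz": 4, "rz": -70.9},
    {"claw": 0.4, "tx": 53.7, "ty": -58.3, "tz": 4, "rz": -70.9},
    {"claw": 0.4, "tx": 53.7, "ty": -58.3, "tz": 4, "rz": -70.9},
  ],
)

```text
$.series[0]: bad value
```

```bash
python3 -c "
from h import *
go(.470,.2745,.21,2.3)"
```

```text
t 0.1 tool yaw -68.58 grasp [ 0.1825 -0.4652  0.2493] q [-1.2   0.21 -0.03  1.32  0.    1.57] -> tx,ty,tz cm [ 53.78 -58.37   3.99] rz -70.9
```

jog_arm(
  series=[
    {"claw": 0.4, "tx": 4, "ty": -4, "tz": 0, "rz": -9},
    {"claw": 0.4, "tx": 8, "ty": -8, "tz": 0, "rz": -18},
    {"claw": 0.4, "tx": 12, "ty": -12, "tz": 0, "rz": -27},
    {"claw": 0.4, "tx": 16, "ty": -16, "tz": 0, "rz": -36},
    {"claw": 0.4, "tx": 20, "ty": -20, "tz": 0, "rz": -45},
    {"claw": 0.4, "tx": 24, "ty": -24, "tz": 0, "rz": -54},
    {"claw": 0.4, "tx": 28, "ty": -28, "tz": 0, "rz": -63},
    {"claw": 0.4, "tx": 32, "ty": -32, "tz": 0, "rz": -70.9},
  ],
)

```text
$.series[0]: bad value
```

```bash
python3 -c "
from h import *
go(.470,.2745,.21,2.3)"
```

```text
t 0.1 tool yaw -68.58 grasp [ 0.1825 -0.4652  0.2493] q [-1.2   0.21 -0.03  1.32  0.    1.57] -> tx,ty,tz cm [ 53.78 -58.37   3.99] rz -70.9
```

jog_arm(
  series=[
    {"claw": 0.4, "tx": 53.7, "ty": -58.3, "tz": 4, "rx": 0, "ry": 0, "rz": -70.9},
    {"claw": 0.4, "tx": 53.7, "ty": -58.3, "tz": 4, "rx": 0, "ry": 0, "rz": -70.9},
    {"claw": 0.4, "tx": 53.7, "ty": -58.3, "tz": 4, "rx": 0, "ry": 0, "rz": -70.9},
    {"claw": 0.4, "tx": 53.7, "ty": -58.3, "tz": 4, "rx": 0, "ry": 0, "rz": -70.9},
    {"claw": 0.4, "tx": 53.7, "ty": -58.3, "tz": 4, "rx": 0, "ry": 0, "rz": -70.9},
    {"claw": 0.4, "tx": 53.7, "ty": -58.3, "tz": 4, "rx": 0, "ry": 0, "rz": -70.9},
    {"claw": 0.4, "tx": 53.7, "ty": -58.3, "tz": 4, "rx": 0, "ry": 0, "rz": -70.9},
    {"claw": 0.4, "tx": 53.7, "ty": -58.3, "tz": 4, "rx": 0, "ry": 0, "rz": -70.9},
  ],
)

```text
clock: 1.1
eef_pos: [0.3586, -0.0141, 0.3803]
tool_rot: [0.692, 0.722, 0.0, 0.0]
ft_force: [1.4, -0.2, -0.6]
gripper_width: 0.0339
grasp_force: 0.0
```

```bash
python3 -c "
from h import *
go(.470,.2745,.21,2.3)"
```

```text
t 1.1 tool yaw 2.4 grasp [ 0.3586 -0.0141  0.2253] q [-0.04 -0.07 -0.4   1.24 -0.    1.49] -> tx,ty,tz cm [28.37 12.34  1.53] rz 0.1
```

jog_arm(
  series=[
    {"claw": 0.4, "tx": 28.4, "ty": 12.3, "tz": 0, "rx": 0, "ry": 0, "rz": 0},
    {"claw": 0.4, "tx": 28.4, "ty": 12.3, "tz": 0, "rx": 0, "ry": 0, "rz": 0},
    {"claw": 0.4, "tx": 28.4, "ty": 12.3, "tz": 0, "rx": 0, "ry": 0, "rz": 0},
    {"claw": 0.4, "tx": 28.4, "ty": 12.3, "tz": 0, "rx": 0, "ry": 0, "rz": 0},
    {"claw": 0.4, "tx": 28.4, "ty": 12.3, "tz": 0, "rx": 0, "ry": 0, "rz": 0},
    {"claw": 0.4, "tx": 28.4, "ty": 12.3, "tz": 0, "rx": 0, "ry": 0, "rz": 0},
    {"claw": 0.4, "tx": 28.4, "ty": 12.3, "tz": 0, "rx": 0, "ry": 0, "rz": 0},
  ],
)

```text
clock: 1.98
eef_pos: [0.4698, 0.2725, 0.3799]
tool_rot: [0.693, 0.721, -0.001, -0.0]
ft_force: [0.2, 0.1, 0.3]
gripper_width: 0.0345
grasp_force: 0.0
```

Run:
```python
from h import *
go(.470,.2745,.078,2.3)
d=cam('wrist');np.savez('w1.npz',**d);save(d,'w1.png');P=cloud(d);z=P[...,2]
b=lambda x0,x1,y0,y1,z0,z1:(P[...,0]>x0)&(P[...,0]<x1)&(P[...,1]>y0)&(P[...,1]<y1)&(z>z0)&(z<z1)
p=P[b(.455,.485,.19,.36,.084,.096)];print(len(p))
if len(p):print(line(p),p.min(0),p.max(0))
```

```text
t 1.975 tool yaw 2.31 grasp [0.4696 0.2724 0.2249] q [ 0.53  0.31  0.03  1.29 -0.    2.06] -> tx,ty,tz cm [ 0.2   0.05 14.69] rz 0.0
1392
(array([472.1, 279.1], dtype=float32), np.float32(-88.1)) [0.4665198  0.19500209 0.0844297 ] [0.48491958 0.33960862 0.09037975]
```

View pics/w1.png

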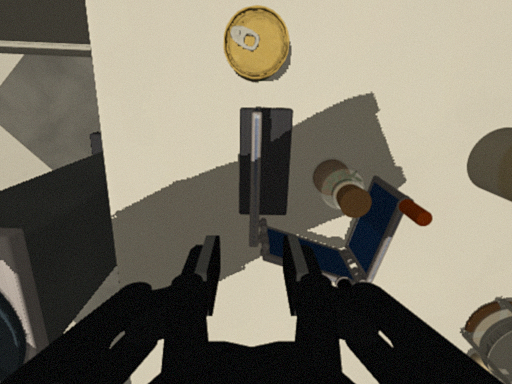

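The wrist view shows the foot leaf running down the image at column about 256, rows 112–245. It sits between the fingers and clear of the bottle at (345,190). Descend and grip.

jog_arm(
  series=[
    {"claw": 0.4, "tx": 0.2, "ty": 0.15, "tz": 5, "rx": 0, "ry": 0, "rz": 0},
    {"claw": 0.4, "tx": 0.2, "ty": 0.15, "tz": 10, "rx": 0, "ry": 0, "rz": 0},
    {"claw": 0.4, "tx": 0.2, "ty": 0.15, "tz": 13, "rx": 0, "ry": 0, "rz": 0},
    {"claw": 0.4, "tx": 0.2, "ty": 0.15, "tz": 14.8, "rx": 0, "ry": 0, "rz": 0},
    {"claw": 0.4, "tx": 0.2, "ty": 0.15, "tz": 14.8, "rx": 0, "ry": 0, "rz": 0},
    {"claw": 0.02, "tx": 0.2, "ty": 0.15, "tz": 14.8, "rx": 0, "ry": 0, "rz": 0},
    {"claw": 0.02, "tx": 0.2, "ty": 0.15, "tz": 14.8, "rx": 0, "ry": 0, "rz": 0},
    {"claw": 0.02, "tx": 0.2, "ty": 0.15, "tz": 14.8, "rx": 0, "ry": 0, "rz": 0},
  ],
)

```text
clock: 3.02
eef_pos: [0.4719, 0.2748, 0.2337]
tool_rot: [0.693, 0.721, 0.001, 0.001]
ft_force: [1.3, -2.1, 8.1]
gripper_width: 0.0069
grasp_force: 61.0
```

jog_arm(
  series=[
    {"claw": 0.02, "tx": 0, "ty": 0, "tz": 0, "rx": 0, "ry": 0, "rz": 0},
    {"claw": 0.02, "tx": 0, "ty": 0, "tz": -1, "rx": 0, "ry": 0, "rz": 0},
    {"claw": 0.02, "tx": 0, "ty": 0, "tz": -3, "rx": 0, "ry": 0, "rz": 0},
    {"claw": 0.02, "tx": 0, "ty": 0, "tz": -6, "rx": 0, "ry": 0, "rz": 0},
    {"claw": 0.02, "tx": 0, "ty": 0, "tz": -9, "rx": 0, "ry": 0, "rz": 0},
    {"claw": 0.02, "tx": 0, "ty": 0, "tz": -11, "rx": 0, "ry": 0, "rz": 0},
    {"claw": 0.02, "tx": 0, "ty": 0, "tz": -12, "rx": 0, "ry": 0, "rz": 0},
    {"claw": 0.02, "tx": 0, "ty": 0, "tz": -12, "rx": 0, "ry": 0, "rz": 0},
  ],
)

```text
clock: 4.03
eef_pos: [0.4714, 0.2748, 0.3526]
tool_rot: [0.693, 0.721, 0.0, -0.0]
ft_force: [-0.7, 0.2, -7.3]
gripper_width: 0.0067
grasp_force: 58.6
```

```bash
python3 -c "
from h import *
go(.431,.1345,.195,2.3)
d=cam('wrist');save(d,'w2.png')"
```

```text
t 4.025 tool yaw 2.29 grasp [0.4714 0.2749 0.1976] q [ 0.53  0.32 -0.02  1.23  0.    2.06] -> tx,ty,tz cm [-13.86  -4.6    0.26] rz -0.0
```

View pics/w2.png

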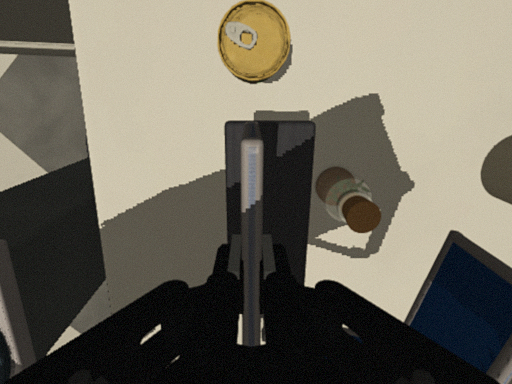

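The guard is up, hanging level (7 N), and the bottle has not moved. Carry it to the clear patch and set it down.

jog_arm(
  series=[
    {"claw": 0.02, "tx": -2, "ty": -1, "tz": 0, "rx": 0, "ry": 0, "rz": 0},
    {"claw": 0.02, "tx": -5, "ty": -2, "tz": 0, "rx": 0, "ry": 0, "rz": 0},
    {"claw": 0.02, "tx": -8, "ty": -3, "tz": 0, "rx": 0, "ry": 0, "rz": 0},
    {"claw": 0.02, "tx": -11, "ty": -4, "tz": 0, "rx": 0, "ry": 0, "rz": 0},
    {"claw": 0.02, "tx": -13, "ty": -4.6, "tz": 0, "rx": 0, "ry": 0, "rz": 0},
    {"claw": 0.02, "tx": -13.9, "ty": -4.6, "tz": 2, "rx": 0, "ry": 0, "rz": 0},
    {"claw": 0.02, "tx": -13.9, "ty": -4.6, "tz": 5, "rx": 0, "ry": 0, "rz": 0},
    {"claw": 0.02, "tx": -13.9, "ty": -4.6, "tz": 8, "rx": 0, "ry": 0, "rz": 0},
  ],
)

```text
clock: 5.08
eef_pos: [0.4305, 0.1338, 0.2708]
tool_rot: [0.693, 0.721, -0.0, -0.0]
ft_force: [-0.1, 0.8, -7.4]
gripper_width: 0.0067
grasp_force: 58.8
```

jog_arm(
  series=[
    {"claw": 0.02, "tx": 0, "ty": 0, "tz": 2, "rx": 0, "ry": 0, "rz": 0},
    {"claw": 0.02, "tx": 0, "ty": 0, "tz": 3.2, "rx": 0, "ry": 0, "rz": 0},
    {"claw": 0.02, "tx": 0, "ty": 0, "tz": 3.7, "rx": 0, "ry": 0, "rz": 0},
    {"claw": 0.02, "tx": 0, "ty": 0, "tz": 4.0, "rx": 0, "ry": 0, "rz": 0},
    {"claw": 0.02, "tx": 0, "ty": 0, "tz": 4.0, "rx": 0, "ry": 0, "rz": 0},
  ],
)

```text
clock: 5.7
eef_pos: [0.4308, 0.1341, 0.2337]
tool_rot: [0.693, 0.721, 0.0, 0.0]
ft_force: [-12.4, -2.9, 18.0]
gripper_width: 0.0068
grasp_force: 62.8
```

Pressing lightly on the worktop, so release, rise and look.

jog_arm(
  series=[
    {"claw": 0.4, "tx": 0, "ty": 0, "tz": 0, "rx": 0, "ry": 0, "rz": 0},
    {"claw": 0.4, "tx": 0, "ty": 0, "tz": 0, "rx": 0, "ry": 0, "rz": 0},
    {"claw": 0.4, "tx": 0, "ty": 0, "tz": -3, "rx": 0, "ry": 0, "rz": 0},
    {"claw": 0.4, "tx": 0, "ty": 0, "tz": -8, "rx": 0, "ry": 0, "rz": 0},
    {"claw": 0.4, "tx": -4, "ty": -4, "tz": -12, "rx": 0, "ry": 0, "rz": 0},
    {"claw": 0.4, "tx": -8, "ty": -8, "tz": -15, "rx": 0, "ry": 0, "rz": 0},
    {"claw": 0.4, "tx": -8, "ty": -8, "tz": -15, "rx": 0, "ry": 0, "rz": 0},
    {"claw": 0.4, "tx": -8, "ty": -8, "tz": -15, "rx": 0, "ry": 0, "rz": 0},
  ],
)

```text
clock: 6.7
eef_pos: [0.3545, 0.0508, 0.3827]
tool_rot: [0.693, 0.721, 0.001, 0.0]
ft_force: [-0.1, -0.5, 0.2]
gripper_width: 0.0344
grasp_force: 0.0
```

```bash
cat >> h.py <<'E'
def blob(P,mask):
    p=P[mask]; return (len(p),((p.min(0)+p.max(0))/2).round(4),p.mean(0).round(4)) if len(p) else None
def meas(names=('top','scene','wrist'),tag='m',X=(.36,.62),Y=(-.04,.225)):
    for n in names:
        d=cam(n);save(d,f'{tag}_{n}.png');P=cloud(d);h=cv2.cvtColor(d['pixels'],cv2.COLOR_RGB2HSV).astype(int);z=P[...,2]
        np.savez(f'{tag}_{n}.npz',P=P,h=h)
        box=(P[...,0]>X[0])&(P[...,0]<X[1])&(P[...,1]>Y[0])&(P[...,1]<Y[1])
        org=(h[...,0]<12)&(h[...,1]>170)&(h[...,2]>90)
        kn=box&(z>.1)&(z<.13)
        print(n,'end knob',blob(P,kn&org),'mid knob',blob(P,kn&(h[...,2]<60)&~org))
        p=P[box&(z>.084)&(z<.096)];print('  rim',len(p),(p.min(0).round(3),p.max(0).round(3)) if len(p) else '')
E
python3 - <<'E'
from h import *
s=r.observe();print(s['clock'],s['eef_pos'])
meas(tag='m1')
for n in ['top','scene','wrist']:
    P=np.load(f'm1_{n}.npz')['P'];z=P[...,2]
    b=lambda x0,x1,y0,y1,z0,z1:(P[...,0]>x0)&(P[...,0]<x1)&(P[...,1]>y0)&(P[...,1]<y1)&(z>z0)&(z<z1)
    for nm,m in [('foot',b(.42,.442,.085,.21,.086,.096)),('mid',b(.46,.525,.02,.06,.083,.096)),('end',b(.55,.59,.05,.1,.083,.096))]:
        p=P[m]; 
        if len(p)>8:print(n,nm,line(p),p.min(0).round(3),p.max(0).round(3),len(p))
E
```

```text
6.7 [0.35451293 0.0508494  0.38273005]
top end knob (7, array([0.5692, 0.1223, 0.1219]), array([0.5684, 0.1225, 0.1215])) mid knob None
  rim 69 (array([0.423, 0.061, 0.084]), array([0.573, 0.199, 0.094]))
scene end knob (2, array([0.5699, 0.124 , 0.1258]), array([0.5699, 0.124 , 0.1258])) mid knob (6, array([0.5243, 0.036 , 0.1113]), array([0.5232, 0.0364, 0.1118]))
  rim 303 (array([0.421, 0.027, 0.084]), array([0.577, 0.2  , 0.095]))
wrist end knob (3, array([0.5648, 0.122 , 0.1008]), array([0.5648, 0.122 , 0.1009])) mid knob (419, array([0.5267, 0.0343, 0.1118]), array([0.5244, 0.0353, 0.1149]))
  rim 3919 (array([0.423, 0.026, 0.084]), array([0.575, 0.199, 0.096]))
top foot (array([425.6, 182.8], dtype=float32), np.float32(-84.2)) [0.423 0.173 0.087] [0.43  0.199 0.094] 19
top end (array([561.5,  81.2], dtype=float32), np.float32(85.46)) [0.557 0.058 0.083] [0.57  0.1   0.093] 29
scene foot (array([427.8, 143.9], dtype=float32), np.float32(-87.41)) [0.421 0.085 0.086] [0.434 0.2   0.095] 105
scene mid (array([494.2,  42.2], dtype=float32), np.float32(-16.16)) [0.462 0.027 0.083] [0.525 0.055 0.094] 51
scene end (array([561. ,  75.5], dtype=float32), np.float32(77.97)) [0.552 0.05  0.083] [0.569 0.099 0.095] 44
wrist foot (array([429. , 145.9], dtype=float32), np.float32(-87.8)) [0.423 0.085 0.086] [0.436 0.199 0.091] 1574
wrist mid (array([493.9,  43.8], dtype=float32), np.float32(-15.87)) [0.46  0.027 0.083] [0.525 0.056 0.096] 601
wrist end (array([560.8,  75.8], dtype=float32), np.float32(78.66)) [0.554 0.05  0.083] [0.57 0.1  0.09] 603
```

```bash
python3 -c "
from h import *
go(.5715,.1222,.17,-11.5)"
```

```text
t 6.85 tool yaw 2.32 grasp [0.3546 0.0515 0.2267] q [ 0.14 -0.07 -0.4   1.24  0.    1.67] -> tx,ty,tz cm [ 6.19 21.95  5.65] rz 13.8
```

jog_arm(
  series=[
    {"claw": 0.4, "tx": 6.2, "ty": 22, "tz": 5.6, "rx": 0, "ry": 0, "rz": 13.8},
    {"claw": 0.4, "tx": 6.2, "ty": 22, "tz": 5.6, "rx": 0, "ry": 0, "rz": 13.8},
    {"claw": 0.4, "tx": 6.2, "ty": 22, "tz": 5.6, "rx": 0, "ry": 0, "rz": 13.8},
    {"claw": 0.4, "tx": 6.2, "ty": 22, "tz": 5.6, "rx": 0, "ry": 0, "rz": 13.8},
    {"claw": 0.4, "tx": 6.2, "ty": 22, "tz": 5.6, "rx": 0, "ry": 0, "rz": 13.8},
    {"claw": 0.4, "tx": 6.2, "ty": 22, "tz": 5.6, "rx": 0, "ry": 0, "rz": 13.8},
  ],
)

```text
clock: 7.6
eef_pos: [0.5714, 0.1222, 0.3253]
tool_rot: [0.774, 0.633, -0.001, -0.0]
ft_force: [-0.8, 0.2, 0.4]
gripper_width: 0.0341
grasp_force: 0.0
```

```bash
python3 -c "
from h import *
go(.5715,.1222,.113,-11.5)
meas(('wrist','top'),tag='m2')"
```

```text
t 7.6 tool yaw -11.47 grasp [0.5711 0.1221 0.1703] q [ 0.21  0.41  0.04  1.2  -0.    1.98] -> tx,ty,tz cm [0.01 0.02 5.73] rz 0.0
wrist end knob (245, array([0.5717, 0.1232, 0.1218]), array([0.572 , 0.1232, 0.1224])) mid knob (424, array([0.5282, 0.0366, 0.1118]), array([0.5298, 0.0386, 0.1129]))
  rim 3493 (array([0.423, 0.026, 0.084]), array([0.58 , 0.199, 0.096]))
top end knob None mid knob None
  rim 0
```

View pics/m2_wrist.png

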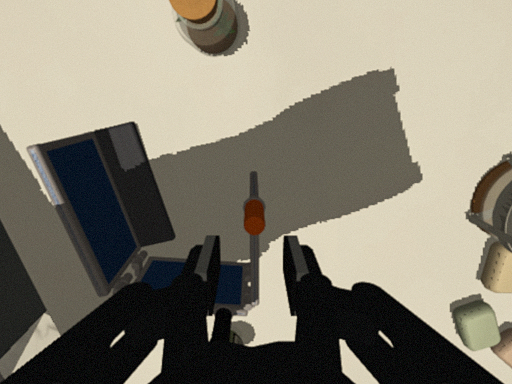

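The orange knob at (255,222) lies midway between the fingers (columns 205–295), with the end leaf running along the pads. Descend and cage the knob.

jog_arm(
  series=[
    {"claw": 0.4, "tx": 0.1, "ty": 0.05, "tz": 3, "rx": 0, "ry": 0, "rz": 0},
    {"claw": 0.4, "tx": 0.1, "ty": 0.05, "tz": 5.7, "rx": 0, "ry": 0, "rz": 0},
    {"claw": 0.18, "tx": 0.1, "ty": 0.05, "tz": 5.7, "rx": 0, "ry": 0, "rz": 0},
    {"claw": 0.18, "tx": 0.1, "ty": 0.05, "tz": 5.7, "rx": 0, "ry": 0, "rz": 0},
    {"claw": 0.18, "tx": 0.1, "ty": 0.05, "tz": 5.7, "rx": 0, "ry": 0, "rz": 0},
  ],
)

```text
clock: 8.32
eef_pos: [0.5726, 0.1226, 0.2708]
tool_rot: [0.774, 0.633, 0.001, 0.0]
ft_force: [-0.7, -0.4, 0.3]
gripper_width: 0.0158
grasp_force: 0.1
```

```bash
cat >> h.py <<'E'
def arc(C,K,ang,th,lift=0):
    """rows rotating point K about C by each th (deg), tool yaw turning along by ang*th"""
    s=r.observe();R=Ro.from_quat(s['tool_rot']).as_matrix();C=np.array(C);K=np.array(K)
    p=np.array(s['eef_pos'])+R[:,2]*.155;print('now',s['clock'],p.round(4),s['ft_force'],s['gripper_width'],s['grasp_force'])
    for t in th:
        a=np.radians(t);k=C+np.array([[np.cos(a),-np.sin(a)],[np.sin(a),np.cos(a)]])@(K-C)
        print(t,k.round(4),'tx ty',(R.T@np.array([*(k-p[:2]),0])*100).round(1)[:2],'rz',-ang*t)
E
python3 -c "
from h import *
arc((.5485,.0329),(.572,.1225),1,[6,12,18,24,30,36,42,48])"
```

```text
now 8.325 [0.5728 0.1227 0.1158] [-0.69100481 -0.38974695  0.31173017] 0.015789202352224484 0.1299254084005952
6 [0.5625 0.1245] tx ty [-0. -1.] rz -6
12 [0.5529 0.1254] tx ty [-0.1 -2. ] rz -12
18 [0.5432 0.1254] tx ty [-0.3 -3. ] rz -18
24 [0.5335 0.1243] tx ty [-0.6 -3.9] rz -24
30 [0.5241 0.1222] tx ty [-1.  -4.8] rz -30
36 [0.5148 0.1192] tx ty [-1.5 -5.6] rz -36
42 [0.506  0.1152] tx ty [-2.1 -6.4] rz -42
48 [0.4976 0.1103] tx ty [-2.7 -7.1] rz -48
```

jog_arm(
  series=[
    {"claw": 0.18, "tx": 0, "ty": -1, "tz": 0, "rx": 0, "ry": 0, "rz": -6},
    {"claw": 0.18, "tx": -0.1, "ty": -2, "tz": 0, "rx": 0, "ry": 0, "rz": -12},
    {"claw": 0.18, "tx": -0.3, "ty": -3, "tz": 0, "rx": 0, "ry": 0, "rz": -18},
    {"claw": 0.18, "tx": -0.6, "ty": -3.9, "tz": 0, "rx": 0, "ry": 0, "rz": -24},
    {"claw": 0.18, "tx": -1, "ty": -4.8, "tz": 0, "rx": 0, "ry": 0, "rz": -30},
    {"claw": 0.18, "tx": -1.5, "ty": -5.6, "tz": 0, "rx": 0, "ry": 0, "rz": -36},
    {"claw": 0.18, "tx": -2.1, "ty": -6.4, "tz": 0, "rx": 0, "ry": 0, "rz": -42},
    {"claw": 0.18, "tx": -2.7, "ty": -7.1, "tz": 0, "rx": 0, "ry": 0, "rz": -48},
  ],
)

```text
clock: 9.32
eef_pos: [0.4973, 0.1102, 0.2703]
tool_rot: [0.449, 0.894, 0.001, 0.001]
ft_force: [0.6, -0.4, -0.0]
gripper_width: 0.0155
grasp_force: 0.2
```

```bash
python3 -c "
from h import *
meas(('wrist','scene'),tag='m3')
P=np.load('m3_wrist.npz')['P'];z=P[...,2]
arc((.5485,.0329),(.4976,.1103),1,[6,12,18,24,30,36,38,40])"
```

```text
wrist end knob (506, array([0.4972, 0.1116, 0.1124]), array([0.4966, 0.1118, 0.1215])) mid knob (1505, array([0.4925, 0.1135, 0.115 ]), array([0.492 , 0.1167, 0.1164]))
  rim 6460 (array([0.423, 0.049, 0.084]), array([0.546, 0.199, 0.096]))
scene end knob None mid knob (46, array([0.5016, 0.0775, 0.1156]), array([0.5023, 0.0744, 0.1169]))
  rim 210 (array([0.421, 0.033, 0.084]), array([0.545, 0.199, 0.095]))
now 9.425 [0.4973 0.1101 0.1153] [-0.70050818 -0.19059852  0.22813797] 0.015126870287577964 0.0
6 [0.4898 0.1046] tx ty [-0.  -0.9] rz -6
12 [0.4826 0.098 ] tx ty [-0.1 -1.9] rz -12
18 [0.4762 0.0908] tx ty [-0.3 -2.8] rz -18
24 [0.4705 0.0829] tx ty [-0.6 -3.8] rz -24
30 [0.4657 0.0745] tx ty [-1.  -4.7] rz -30
36 [0.4618 0.0656] tx ty [-1.5 -5.5] rz -36
38 [0.4607 0.0626] tx ty [-1.6 -5.8] rz -38
40 [0.4598 0.0595] tx ty [-1.8 -6. ] rz -40
```

View pics/m3_wrist.png

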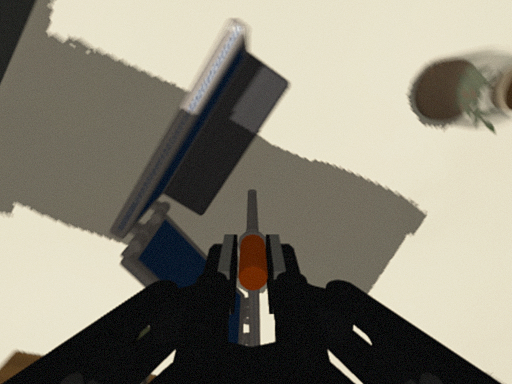

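The knob at (252,262) is still caged and the end leaf is swinging in as planned. Finish the arc with a slight overpush.

jog_arm(
  series=[
    {"claw": 0.18, "tx": 0, "ty": -0.9, "tz": 0, "rx": 0, "ry": 0, "rz": -6},
    {"claw": 0.18, "tx": -0.1, "ty": -1.9, "tz": 0, "rx": 0, "ry": 0, "rz": -12},
    {"claw": 0.18, "tx": -0.3, "ty": -2.8, "tz": 0, "rx": 0, "ry": 0, "rz": -18},
    {"claw": 0.18, "tx": -0.6, "ty": -3.8, "tz": 0, "rx": 0, "ry": 0, "rz": -24},
    {"claw": 0.18, "tx": -1, "ty": -4.7, "tz": 0, "rx": 0, "ry": 0, "rz": -30},
    {"claw": 0.18, "tx": -1.5, "ty": -5.5, "tz": 0, "rx": 0, "ry": 0, "rz": -36},
    {"claw": 0.18, "tx": -1.6, "ty": -5.9, "tz": 0, "rx": 0, "ry": 0, "rz": -38},
    {"claw": 0.18, "tx": -1.8, "ty": -6.2, "tz": 0, "rx": 0, "ry": 0, "rz": -38},
  ],
)

```text
clock: 10.42
eef_pos: [0.4586, 0.059, 0.2699]
tool_rot: [0.136, 0.991, 0.0, 0.001]
ft_force: [1.4, 2.1, 0.9]
gripper_width: 0.0154
grasp_force: 1.1
```

jog_arm(
  series=[
    {"claw": 0.18, "tx": 0, "ty": 0, "tz": 0, "rx": 0, "ry": 0, "rz": 0},
    {"claw": 0.18, "tx": 0, "ty": 0, "tz": 0, "rx": 0, "ry": 0, "rz": 0},
    {"claw": 0.35, "tx": 0, "ty": 0, "tz": 0, "rx": 0, "ry": 0, "rz": 0},
    {"claw": 0.35, "tx": 0, "ty": 0, "tz": 0, "rx": 0, "ry": 0, "rz": 0},
    {"claw": 0.35, "tx": 0, "ty": 0, "tz": -5, "rx": 0, "ry": 0, "rz": 0},
    {"claw": 0.35, "tx": 0, "ty": 0, "tz": -10, "rx": 0, "ry": 0, "rz": 0},
    {"claw": 0.35, "tx": 0, "ty": 4, "tz": -15, "rx": 0, "ry": 0, "rz": 0},
    {"claw": 0.35, "tx": 0, "ty": 4, "tz": -15, "rx": 0, "ry": 0, "rz": 0},
  ],
)

```text
clock: 11.42
eef_pos: [0.4699, 0.0991, 0.4226]
tool_rot: [0.134, 0.991, 0.001, 0.003]
ft_force: [-0.2, -0.4, 0.2]
gripper_width: 0.03
grasp_force: 0.0
```

```bash
python3 -c "
from h import *
go(.4,.1,.2,0)
meas(('wrist','scene'),tag='m4')
P=np.load('m4_wrist.npz')['P'];z=P[...,2]
"
```

```text
t 11.425 tool yaw 74.58 grasp [0.4708 0.0993 0.2676] q [ 0.21  0.17 -0.05  1.35  0.    0.48] -> tx,ty,tz cm [ 6.8  -1.79  6.72] rz 74.6
wrist end knob None mid knob (286, array([0.4862, 0.0397, 0.112 ]), array([0.5022, 0.0295, 0.1158]))
  rim 2280 (array([0.425, 0.012, 0.084]), array([0.54 , 0.198, 0.096]))
scene end knob None mid knob (13, array([0.5151, 0.0207, 0.1131]), array([0.5133, 0.0216, 0.1137]))
  rim 279 (array([0.423, 0.014, 0.084]), array([0.541, 0.197, 0.096]))
```

View pics/m4_wrist.png

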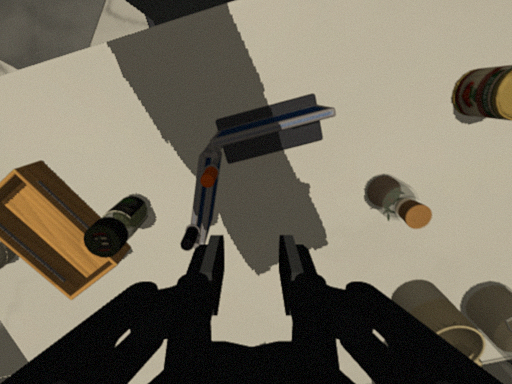

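The end leaf now lies along the middle leaf, with the orange knob at (209,177) and the black knob at (192,238). The middle leaf has opened a little more. Measure the angles.

Run:
```python
from h import *
f=np.load('m4_wrist.npz');P=f['P'];h=f['h'];z=P[...,2]
b=lambda x0,x1,y0,y1,z0,z1:(P[...,0]>x0)&(P[...,0]<x1)&(P[...,1]>y0)&(P[...,1]<y1)&(z>z0)&(z<z1)
p=P[b(.41,.445,.085,.21,.086,.096)];print('foot',line(p),p.min(0).round(3),p.max(0).round(3))
for nm,w in [('end',(z>.1)&(z<.13)&(h[...,0]<14)&(h[...,1]>120)&b(.42,.5,0,.1,.1,.13)),('mid',b(.49,.55,0,.05,.1,.13)&(h[...,2]<70))]:
    print(nm,blob(P,w), blob(P,w&(z>.12)))
q=P[b(.44,.56,-.02,.075,.085,.095)]
c,a=line(q);print('leaf rim',c,a)
u=np.array([np.cos(np.radians(a)),np.sin(np.radians(a))]);n=np.array([-u[1],u[0]])
s=(q[:,:2]*1000-c)@u;t=(q[:,:2]*1000-c)@n
for lo in range(-60,60,15):
    m=(s>lo)&(s<lo+15)
    if m.sum()>3: print(lo,m.sum(),np.histogram(t[m],bins=np.arange(-18,20,3))[0])
```

```text
foot (array([430. , 142.1], dtype=float32), np.float32(89.14)) [0.425 0.085 0.086] [0.436 0.198 0.091]
end (230, array([0.4572, 0.0602, 0.112 ]), array([0.4557, 0.0615, 0.1182])) (153, array([0.4575, 0.06  , 0.1219]), array([0.457 , 0.0605, 0.122 ]))
mid (230, array([0.5159, 0.0189, 0.112 ]), array([0.5145, 0.0203, 0.1164])) (117, array([0.5159, 0.0188, 0.1219]), array([0.516 , 0.0189, 0.122 ]))
leaf rim [486.1  39.3] -20.79
-60 64 [ 0  0  0  0  5 11  9  4  9 14 12  0]
-45 155 [ 0  0  0  1 37 38 20  8  9 12 13 17]
-30 87 [ 0  0  0 13 35 24  0  1  3  9  0  2]
-15 172 [ 0  0  0 27 38 21  0 28 37 21  0  0]
0 164 [ 0  0  7 31 33 10  9 28 36 10  0  0]
15 174 [ 0  1 24 37 34  0 18 34 26  0  0  0]
30 120 [ 4  8  1  3  9 23 30 28 14  0  0  0]
45 57 [ 0  0  0  4 14  9 14 16  0  0  0  0]
```

The two leaf rims are parallel and 12 mm apart, so the end leaf is fully folded. The middle leaf is at about 115°. Next, cage the black knob and swing it about the hinge.

```bash
python3 -c "
from h import *
go(.516,.0189,.17,64.3)"
```

```text
t 11.525 tool yaw 74.53 grasp [0.469  0.0977 0.2643] q [ 0.21  0.17 -0.05  1.35 -0.    0.48] -> tx,ty,tz cm [-6.64 -6.35  9.43] rz 10.2
```

jog_arm(
  series=[
    {"claw": 0.38, "tx": -3.3, "ty": -3.2, "tz": 4.5, "rx": 0, "ry": 0, "rz": 10.2},
    {"claw": 0.38, "tx": -6.6, "ty": -6.4, "tz": 9.4, "rx": 0, "ry": 0, "rz": 10.2},
    {"claw": 0.38, "tx": -6.6, "ty": -6.4, "tz": 9.4, "rx": 0, "ry": 0, "rz": 10.2},
    {"claw": 0.38, "tx": -6.6, "ty": -6.4, "tz": 9.4, "rx": 0, "ry": 0, "rz": 10.2},
    {"claw": 0.38, "tx": -6.6, "ty": -6.4, "tz": 9.4, "rx": 0, "ry": 0, "rz": 10.2},
  ],
)

```text
clock: 12.15
eef_pos: [0.5152, 0.0187, 0.3262]
tool_rot: [0.222, 0.975, 0.0, 0.001]
ft_force: [0.7, 0.2, 0.2]
gripper_width: 0.0323
grasp_force: 0.0
```

```bash
python3 -c "
from h import *
go(.516,.0189,.115,64.3)
meas(('wrist',),tag='m5',Y=(-.02,.05),X=(.48,.56))
d=np.load('m5_wrist.npz')
"
```

```text
t 12.15 tool yaw 64.32 grasp [0.5154 0.0187 0.1712] q [ 0.04  0.27 -0.16  1.14  0.    0.48] -> tx,ty,tz cm [-0.06  0.05  5.63] rz 0.0
wrist end knob None mid knob (548, array([0.517 , 0.0185, 0.1121]), array([0.515 , 0.0194, 0.1174]))
  rim 1377 (array([0.48 , 0.01 , 0.084]), array([0.542, 0.05 , 0.096]))
```

jog_arm(
  series=[
    {"claw": 0.38, "tx": 0, "ty": 0, "tz": 3, "rx": 0, "ry": 0, "rz": 0},
    {"claw": 0.38, "tx": 0, "ty": 0, "tz": 5.6, "rx": 0, "ry": 0, "rz": 0},
    {"claw": 0.18, "tx": 0, "ty": 0, "tz": 5.6, "rx": 0, "ry": 0, "rz": 0},
    {"claw": 0.18, "tx": 0, "ty": 0, "tz": 5.6, "rx": 0, "ry": 0, "rz": 0},
    {"claw": 0.18, "tx": 0, "ty": 0, "tz": 5.6, "rx": 0, "ry": 0, "rz": 0},
  ],
)

```text
clock: 12.82
eef_pos: [0.5158, 0.0183, 0.2707]
tool_rot: [0.222, 0.975, 0.0, 0.001]
ft_force: [0.0, 0.2, 0.1]
gripper_width: 0.0153
grasp_force: 0.0
```

```bash
python3 -c "
from h import *
arc((.4413,.068),(.516,.0189),1,[6,12,19,26,34,42,50,58])"
```

```text
now 12.825 [0.5161 0.0183 0.1157] [0.02730957 0.16337361 0.07086124] 0.015341199750337183 0.0
6 [0.5207 0.027 ] tx ty [-0.  1.] rz -6
12 [0.5246 0.0355] tx ty [-0.   1.9] rz -12
19 [0.5279 0.0459] tx ty [0.1 3. ] rz -19
26 [0.53   0.0566] tx ty [0.4 4.1] rz -26
34 [0.5307 0.0691] tx ty [0.9 5.2] rz -34
42 [0.5297 0.0815] tx ty [1.5 6.3] rz -42
50 [0.5269 0.0937] tx ty [2.3 7.3] rz -50
58 [0.5225 0.1053] tx ty [3.2 8.1] rz -58
```

jog_arm(
  series=[
    {"claw": 0.18, "tx": 0, "ty": 1, "tz": 0, "rx": 0, "ry": 0, "rz": -6},
    {"claw": 0.18, "tx": 0, "ty": 1.9, "tz": 0, "rx": 0, "ry": 0, "rz": -12},
    {"claw": 0.18, "tx": 0.1, "ty": 3, "tz": 0, "rx": 0, "ry": 0, "rz": -19},
    {"claw": 0.18, "tx": 0.4, "ty": 4.1, "tz": 0, "rx": 0, "ry": 0, "rz": -26},
    {"claw": 0.18, "tx": 0.9, "ty": 5.2, "tz": 0, "rx": 0, "ry": 0, "rz": -34},
    {"claw": 0.18, "tx": 1.5, "ty": 6.3, "tz": 0, "rx": 0, "ry": 0, "rz": -42},
    {"claw": 0.18, "tx": 2.3, "ty": 7.3, "tz": 0, "rx": 0, "ry": 0, "rz": -50},
    {"claw": 0.18, "tx": 3.2, "ty": 8.1, "tz": 0, "rx": 0, "ry": 0, "rz": -58},
  ],
)

```text
clock: 13.82
eef_pos: [0.5219, 0.1055, 0.2702]
tool_rot: [-0.28, 0.96, -0.0, 0.001]
ft_force: [0.4, -0.1, -0.6]
gripper_width: 0.0153
grasp_force: 0.2
```

```bash
python3 -c "
from h import *
arc((.4413,.068),(.5225,.1053),1,[8,16,24,32,40,48,54,57])"
```

```text
now 13.825 [0.5222 0.1055 0.1152] [ 0.39512367 -0.10585572 -0.57103846] 0.015304414056099388 0.2141753600130869
8 [0.5165 0.1162] tx ty [-0.1  1.2] rz -8
16 [0.5091 0.1262] tx ty [-0.   2.4] rz -16
24 [0.5003 0.1351] tx ty [0.3 3.7] rz -24
32 [0.4904 0.1427] tx ty [0.7 4.8] rz -32
40 [0.4795 0.1488] tx ty [1.3 5.9] rz -40
48 [0.4679 0.1533] tx ty [2.  6.9] rz -48
54 [0.4589 0.1556] tx ty [2.6 7.6] rz -54
57 [0.4542 0.1564] tx ty [3.  7.9] rz -57
```

jog_arm(
  series=[
    {"claw": 0.18, "tx": -0.1, "ty": 1.2, "tz": 0, "rx": 0, "ry": 0, "rz": -8},
    {"claw": 0.18, "tx": 0, "ty": 2.4, "tz": 0, "rx": 0, "ry": 0, "rz": -16},
    {"claw": 0.18, "tx": 0.3, "ty": 3.7, "tz": 0, "rx": 0, "ry": 0, "rz": -24},
    {"claw": 0.18, "tx": 0.7, "ty": 4.8, "tz": 0, "rx": 0, "ry": 0, "rz": -32},
    {"claw": 0.18, "tx": 1.3, "ty": 5.9, "tz": 0, "rx": 0, "ry": 0, "rz": -40},
    {"claw": 0.18, "tx": 2, "ty": 6.9, "tz": 0, "rx": 0, "ry": 0, "rz": -48},
    {"claw": 0.18, "tx": 2.6, "ty": 7.6, "tz": 0, "rx": 0, "ry": 0, "rz": -54},
    {"claw": 0.18, "tx": 3.1, "ty": 8.0, "tz": 0, "rx": 0, "ry": 0, "rz": -57},
  ],
)

```text
clock: 14.82
eef_pos: [0.4528, 0.1564, 0.2704]
tool_rot: [-0.704, 0.711, -0.0, 0.001]
ft_force: [2.9, -0.7, 2.3]
gripper_width: 0.0158
grasp_force: 1.5
```

jog_arm(
  series=[
    {"claw": 0.18, "tx": 0, "ty": 0.1, "tz": 0, "rx": 0, "ry": 0, "rz": 0},
    {"claw": 0.18, "tx": 0, "ty": 0.2, "tz": 0, "rx": 0, "ry": 0, "rz": 0},
    {"claw": 0.3, "tx": 0, "ty": 0.1, "tz": 0, "rx": 0, "ry": 0, "rz": 0},
    {"claw": 0.3, "tx": 0, "ty": 0.1, "tz": 0, "rx": 0, "ry": 0, "rz": 0},
    {"claw": 0.3, "tx": 0, "ty": 0.1, "tz": -5, "rx": 0, "ry": 0, "rz": 0},
    {"claw": 0.3, "tx": 0, "ty": 0.1, "tz": -10, "rx": 0, "ry": 0, "rz": 0},
    {"claw": 0.7, "tx": 0, "ty": 0.1, "tz": -12, "rx": 0, "ry": 0, "rz": 0},
    {"claw": 0.7, "tx": 0, "ty": 0.1, "tz": -12, "rx": 0, "ry": 0, "rz": 0},
  ],
)

```text
clock: 15.82
eef_pos: [0.4521, 0.1562, 0.3904]
tool_rot: [-0.703, 0.712, -0.0, 0.001]
ft_force: [-0.5, 0.3, 0.2]
gripper_width: 0.0592
grasp_force: 0.0
```

Run:
```python
from h import *
go(.4,.1,.2,0)
d=cam('wrist');save(d,'m6.png');P=cloud(d);z=P[...,2];h=cv2.cvtColor(d['pixels'],cv2.COLOR_RGB2HSV).astype(int)
b=lambda x0,x1,y0,y1,z0,z1:(P[...,0]>x0)&(P[...,0]<x1)&(P[...,1]>y0)&(P[...,1]<y1)&(z>z0)&(z<z1)
org=(h[...,0]<14)&(h[...,1]>120)
print('end',blob(P,b(.4,.5,.04,.2,.118,.13)&org),'mid',blob(P,b(.4,.5,.12,.2,.118,.13)&~org))
q=P[b(.4,.5,.04,.23,.086,.096)];print(q.min(0),q.max(0),cv2.minAreaRect((q[:,:2]*1000).astype(np.float32)))
for lo in np.arange(.06,.21,.015):
    m=(q[:,1]>lo)&(q[:,1]<lo+.015)
    if m.sum()>3: print(lo.round(3),m.sum(),np.histogram(q[m,0],bins=np.arange(.415,.475,.004))[0])
```

```text
t 15.825 tool yaw 179.27 grasp [0.4523 0.1563 0.2354] q [ 0.33  0.17 -0.12  1.28  0.   -1.23] -> tx,ty,tz cm [5.69 5.14 3.52] rz -0.7
end (270, array([0.4464, 0.1203, 0.1216]), array([0.4424, 0.0894, 0.1221])) mid (188, array([0.4546, 0.1567, 0.1208]), array([0.4548, 0.156 , 0.1219]))
[0.4248659  0.06398398 0.08600637] [0.46314864 0.19688667 0.09575446] ((444.1044921875, 130.3158416748047), (132.76864624023438, 37.296417236328125), 89.14690399169922)
0.06 249 [ 0  0 20 49 28  9 42 22 28 40 11  0  0  0]
0.075 372 [ 0  0 46 79 50  7 10 11 48 73 48  0  0  0]
0.09 396 [ 0  0 34 68 65 11 60 25 18 68 47  0  0  0]
0.105 400 [ 0  0 32 69 60  1 81 34  0 84 39  0  0  0]
0.12 393 [ 0  0 18 74 60  0 83 46  0 71 41  0  0  0]
0.135 384 [ 0  0 26 66 61  0 68 49  1 64 49  0  0  0]
0.15 306 [ 0  0 16 61 61  0 50 63 17  8  8 21  1  0]
0.165 245 [ 0  0 14 56 58  9 28 44 30  4  2  0  0  0]
0.18 127 [ 0  0  3 56 55 11  0  0  2  0  0  0  0  0]
0.195 16 [0 0 0 8 7 1 0 0 0 0 0 0 0 0]
```

View pics/m6.png

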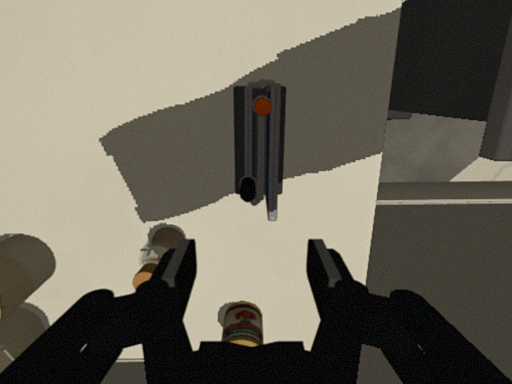

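The pack is folded: panels at X .430, .442 and .454, parallel, with the orange knob at (263,106) and the black one at (248,188). Grasp across all three midway between the knobs.

```bash
python3 -c "
from h import *
go(.4425,.1207,.079,179.2)"
```

```text
t 15.875 tool yaw 179.27 grasp [0.4518 0.1561 0.2341] q [ 0.33  0.17 -0.13  1.27  0.   -1.23] -> tx,ty,tz cm [ 3.55  0.89 15.51] rz 0.1
```

jog_arm(
  series=[
    {"claw": 0.65, "tx": 3.6, "ty": 0.9, "tz": 4, "rx": 0, "ry": 0, "rz": 0},
    {"claw": 0.65, "tx": 3.6, "ty": 0.9, "tz": 8, "rx": 0, "ry": 0, "rz": 0},
    {"claw": 0.65, "tx": 3.6, "ty": 0.9, "tz": 12, "rx": 0, "ry": 0, "rz": 0},
    {"claw": 0.65, "tx": 3.6, "ty": 0.9, "tz": 14.5, "rx": 0, "ry": 0, "rz": 0},
    {"claw": 0.65, "tx": 3.6, "ty": 0.9, "tz": 15.5, "rx": 0, "ry": 0, "rz": 0},
    {"claw": 0.65, "tx": 3.6, "ty": 0.9, "tz": 15.5, "rx": 0, "ry": 0, "rz": 0},
    {"claw": 0.2, "tx": 3.6, "ty": 0.9, "tz": 15.5, "rx": 0, "ry": 0, "rz": 0},
    {"claw": 0.2, "tx": 3.6, "ty": 0.9, "tz": 15.5, "rx": 0, "ry": 0, "rz": 0},
  ],
)

```text
clock: 16.88
eef_pos: [0.4424, 0.1203, 0.2355]
tool_rot: [-0.703, 0.711, -0.0, 0.001]
ft_force: [-4.9, -1.2, 9.1]
gripper_width: 0.0286
grasp_force: 59.5
```

jog_arm(
  series=[
    {"claw": 0.2, "tx": 0, "ty": 0, "tz": 0, "rx": 0, "ry": 0, "rz": 0},
    {"claw": 0.2, "tx": 0, "ty": 0, "tz": 0, "rx": 0, "ry": 0, "rz": 0},
    {"claw": 0.2, "tx": 0, "ty": 0, "tz": -1, "rx": 0, "ry": 0, "rz": 0},
    {"claw": 0.2, "tx": 0, "ty": 0, "tz": -3, "rx": 0, "ry": 0, "rz": 0},
    {"claw": 0.2, "tx": 0, "ty": 0, "tz": -6, "rx": 0, "ry": 0, "rz": 0},
    {"claw": 0.2, "tx": 0, "ty": 0, "tz": -10, "rx": 0, "ry": 0, "rz": 0},
    {"claw": 0.2, "tx": 0, "ty": 0, "tz": -14, "rx": 0, "ry": 0, "rz": 0},
    {"claw": 0.2, "tx": 0, "ty": 0, "tz": -14, "rx": 0, "ry": 0, "rz": 0},
  ],
)

```text
clock: 17.88
eef_pos: [0.4429, 0.1204, 0.3772]
tool_rot: [-0.703, 0.711, -0.001, 0.002]
ft_force: [0.8, 0.1, -8.6]
gripper_width: 0.0287
grasp_force: 61.7
```

Run:
```python
from h import *
go(.495,-.18,.2,0)
for n in ('top','scene'):
    d=cam(n);save(d,f'm7_{n}.png');P=cloud(d);z=P[...,2];h=cv2.cvtColor(d['pixels'],cv2.COLOR_RGB2HSV).astype(int)
    b=lambda x0,x1,y0,y1,z0,z1:(P[...,0]>x0)&(P[...,0]<x1)&(P[...,1]>y0)&(P[...,1]<y1)&(z>z0)&(z<z1)
    m=b(.38,.62,-.26,-.09,.035,.058)&(h[...,0]>6)&(h[...,0]<24)&(h[...,1]>80)
    k,l,st,_=cv2.connectedComponentsWithStats(m.astype(np.uint8),connectivity=8)
    i=1+np.argmax(st[1:,4]);p=P[l==i];q=p[p[:,2]>.045]
    print(n,len(q),cv2.minAreaRect((q[:,:2]*1000).astype(np.float32)))
    f=P[b(.38,.62,-.26,-.09,.002,.012)&(h[...,0]>6)&(h[...,0]<24)&(h[...,1]>80)]
    print(' floor',len(f),cv2.minAreaRect((f[:,:2]*1000).astype(np.float32)) if len(f)>4 else '')
    print(' timer',blob(P,b(.42,.56,-.34,-.24,.04,.07)),'jar',blob(P,b(.46,.53,-.11,-.04,.1,.12)))
```

```text
t 17.875 tool yaw 179.29 grasp [0.4437 0.1206 0.2222] q [ 0.27  0.13 -0.2   1.23 -0.   -1.29] -> tx,ty,tz cm [29.97 -5.57  2.2 ] rz -0.7
top 200 ((494.4477844238281, -183.91464233398438), (168.90606689453125, 93.84431457519531), 22.972890853881836)
 floor 797 ((497.96307373046875, -188.28172302246094), (155.64932250976562, 76.35859680175781), 22.95789337158203)
 timer (142, array([ 0.4721, -0.279 ,  0.0504]), array([ 0.4839, -0.2855,  0.0497])) jar (117, array([ 0.4955, -0.0752,  0.1057]), array([ 0.4961, -0.0754,  0.1039]))
scene 50 ((569.947998046875, -161.72451782226562), (95.85330200195312, 40.00463104248047), 89.89189147949219)
 floor 73 ((568.2262573242188, -175.41184997558594), (20.3214168548584, 58.737972259521484), 18.230154037475586)
 timer None jar (111, array([ 0.4957, -0.0752,  0.1052]), array([ 0.4948, -0.076 ,  0.1047]))
```

The box centre is (.4945,-.184), long axis at 23°. The measured rim, 169 x 94 mm, matches the given 170 x 94. Carry over it.

```bash
python3 -c "
from h import *
go(.4844,-.1883,.222,113.0)"
```

```text
t 17.975 tool yaw 179.28 grasp [0.4421 0.1201 0.2188] q [ 0.27  0.14 -0.21  1.23 -0.   -1.29] -> tx,ty,tz cm [30.79 -4.61 -0.31] rz 66.3
```

jog_arm(
  series=[
    {"claw": 0.2, "tx": 3, "ty": -0.5, "tz": 0, "rx": 0, "ry": 0, "rz": 7},
    {"claw": 0.2, "tx": 7, "ty": -1, "tz": 0, "rx": 0, "ry": 0, "rz": 16},
    {"claw": 0.2, "tx": 11, "ty": -1.6, "tz": 0, "rx": 0, "ry": 0, "rz": 25},
    {"claw": 0.2, "tx": 15, "ty": -2.2, "tz": 0, "rx": 0, "ry": 0, "rz": 34},
    {"claw": 0.2, "tx": 19, "ty": -2.9, "tz": 0, "rx": 0, "ry": 0, "rz": 43},
    {"claw": 0.2, "tx": 23, "ty": -3.5, "tz": 0, "rx": 0, "ry": 0, "rz": 51},
    {"claw": 0.2, "tx": 27, "ty": -4.1, "tz": 0, "rx": 0, "ry": 0, "rz": 59},
    {"claw": 0.2, "tx": 30, "ty": -4.5, "tz": 0, "rx": 0, "ry": 0, "rz": 66.3},
  ],
)

```text
clock: 18.98
eef_pos: [0.4831, -0.1818, 0.3724]
tool_rot: [-0.197, 0.98, 0.001, -0.001]
ft_force: [0.4, 0.8, -7.6]
gripper_width: 0.0289
grasp_force: 61.7
```

jog_arm(
  series=[
    {"claw": 0.2, "tx": 0, "ty": 0, "tz": 0, "rx": 0, "ry": 0, "rz": 0},
    {"claw": 0.2, "tx": 0, "ty": 0, "tz": 0, "rx": 0, "ry": 0, "rz": 0},
    {"claw": 0.2, "tx": 0, "ty": 0, "tz": 0, "rx": 0, "ry": 0, "rz": 0},
  ],
)

```text
clock: 19.35
eef_pos: [0.4834, -0.1796, 0.3738]
tool_rot: [-0.2, 0.98, 0.0, -0.0]
ft_force: [0.4, -0.0, -7.2]
gripper_width: 0.0291
grasp_force: 62.0
```

Run:
```python
from h import *
go(.4844,-.1883,.0865,113.0)
d=cam('wrist');save(d,'m8.png')
```

```text
t 19.35 tool yaw 113.07 grasp [ 0.4833 -0.1795  0.2188] q [-0.36  0.25 -0.06  1.26  0.   -0.76] -> tx,ty,tz cm [ 0.24 -0.85 13.23] rz 0.1
```

View pics/m8.png

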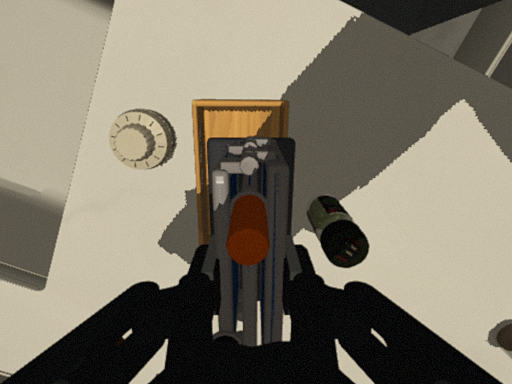

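The picture shows the box square with the pack (columns 193–289, foot 208–294), so the pack needs the computed shift of about 8 mm to the left. Shift, then lower slowly.

jog_arm(
  series=[
    {"claw": 0.2, "tx": 0.2, "ty": -0.85, "tz": 0, "rx": 0, "ry": 0, "rz": 0},
    {"claw": 0.2, "tx": 0.2, "ty": -0.85, "tz": 2, "rx": 0, "ry": 0, "rz": 0},
    {"claw": 0.2, "tx": 0.2, "ty": -0.85, "tz": 4, "rx": 0, "ry": 0, "rz": 0},
    {"claw": 0.2, "tx": 0.2, "ty": -0.85, "tz": 6, "rx": 0, "ry": 0, "rz": 0},
    {"claw": 0.2, "tx": 0.2, "ty": -0.85, "tz": 7.5, "rx": 0, "ry": 0, "rz": 0},
    {"claw": 0.2, "tx": 0.2, "ty": -0.85, "tz": 8, "rx": 0, "ry": 0, "rz": 0},
    {"claw": 0.2, "tx": 0.2, "ty": -0.85, "tz": 8, "rx": 0, "ry": 0, "rz": 0},
  ],
)

```text
clock: 20.27
eef_pos: [0.4851, -0.189, 0.2945]
tool_rot: [-0.199, 0.98, -0.0, 0.0]
ft_force: [-0.3, 0.1, -7.2]
gripper_width: 0.0286
grasp_force: 62.1
```

Run:
```python
from h import *
go(.4844,-.1883,.0865,113.0)
```

```text
t 20.275 tool yaw 112.99 grasp [ 0.4851 -0.189   0.1395] q [-0.37  0.3  -0.2   1.07 -0.   -0.77] -> tx,ty,tz cm [0.04 0.1  5.3 ] rz -0.0
```

jog_arm(
  series=[
    {"claw": 0.2, "tx": 0, "ty": 0.1, "tz": 1, "rx": 0, "ry": 0, "rz": 0},
    {"claw": 0.2, "tx": 0, "ty": 0.1, "tz": 2, "rx": 0, "ry": 0, "rz": 0},
    {"claw": 0.2, "tx": 0, "ty": 0.1, "tz": 3, "rx": 0, "ry": 0, "rz": 0},
    {"claw": 0.2, "tx": 0, "ty": 0.1, "tz": 4, "rx": 0, "ry": 0, "rz": 0},
    {"claw": 0.2, "tx": 0, "ty": 0.1, "tz": 4.7, "rx": 0, "ry": 0, "rz": 0},
    {"claw": 0.2, "tx": 0, "ty": 0.1, "tz": 5.1, "rx": 0, "ry": 0, "rz": 0},
    {"claw": 0.2, "tx": 0, "ty": 0.1, "tz": 5.3, "rx": 0, "ry": 0, "rz": 0},
    {"claw": 0.2, "tx": 0, "ty": 0.1, "tz": 5.3, "rx": 0, "ry": 0, "rz": 0},
  ],
)

```text
clock: 21.28
eef_pos: [0.4847, -0.188, 0.2418]
tool_rot: [-0.199, 0.98, -0.0, 0.0]
ft_force: [-0.5, 2.8, -0.3]
gripper_width: 0.0285
grasp_force: 63.1
```

The weight is now on the box floor (wrist force fell from 7 to 0 N). Release and retreat.

jog_arm(
  series=[
    {"claw": 0.5, "tx": 0, "ty": 0, "tz": 0, "rx": 0, "ry": 0, "rz": 0},
    {"claw": 0.5, "tx": 0, "ty": 0, "tz": 0, "rx": 0, "ry": 0, "rz": 0},
    {"claw": 0.5, "tx": 0, "ty": 0, "tz": 0, "rx": 0, "ry": 0, "rz": 0},
    {"claw": 0.5, "tx": 0, "ty": 0, "tz": -2, "rx": 0, "ry": 0, "rz": 0},
    {"claw": 0.5, "tx": 0, "ty": 0, "tz": -6, "rx": 0, "ry": 0, "rz": 0},
    {"claw": 0.5, "tx": 0, "ty": 0, "tz": -11, "rx": 0, "ry": 0, "rz": 0},
    {"claw": 0.5, "tx": 0, "ty": 0, "tz": -16, "rx": 0, "ry": 0, "rz": 0},
    {"claw": 0.5, "tx": 0, "ty": 0, "tz": -16, "rx": 0, "ry": 0, "rz": 0},
  ],
)

```text
clock: 22.28
eef_pos: [0.4854, -0.1883, 0.4051]
tool_rot: [-0.199, 0.98, -0.002, 0.003]
ft_force: [0.2, 0.4, -0.8]
gripper_width: 0.043
grasp_force: 0.0
```

Run:
```python
from h import *
s=r.observe();print(s['clock'],s['eef_pos'],s['ft_force'])
d=cam('wrist');save(d,'m9.png');P=cloud(d);z=P[...,2]
m=(abs(P[...,0]-.49)<.1)&(abs(P[...,1]+.185)<.07)
print('top z hist',np.histogram(z[m],bins=[.05,.08,.088,.092,.094,.096,.098,.1,.104,.12,.126,.13,.134])); q=P[m&(z>.085)&(z<.103)]
print(cv2.minAreaRect((q[:,:2]*1000).astype(np.float32)),q[:,2].min(),np.median(q[:,2]))
```

```text
22.275 [ 0.48535267 -0.18828473  0.40511219] [ 0.20731669  0.41596863 -0.8048034 ]
top z hist (array([ 219,   38,   72, 1102, 1220,   84,   14,   29,  130,   62,  359,
          1]), array([0.05 , 0.08 , 0.088, 0.092, 0.094, 0.096, 0.098, 0.1  , 0.104,
       0.12 , 0.126, 0.13 , 0.134]))
((493.79791259765625, -184.8737335205078), (133.9373321533203, 36.211212158203125), 23.116901397705078) 0.08540283990506115 0.09406267206354946
```

View pics/m9.png

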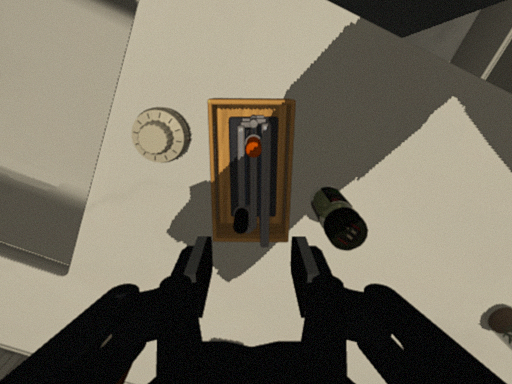

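The folded pack stands in the middle of the box (knobs at (255,147) and (241,221)). Its top edge is at about 95 mm, so it is on the floor, at 23°, and the arm is clear.

```bash
python3 -c "
from plant import r
print(r.close_job())"
```

```text
the job is handed in; nothing more can be done
None
```

The guard was folded, end leaf first and then the pair, and now stands upright, released and centred in the wooden box; the job was handed in at about 22 s without the arm touching the bottle, can, timer or spice jar, but no verdict was returned.

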